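Balance a beam scale through its arrest lever

ROBOT

A 6-joint arm with a two-finger parallel gripper is mounted at the origin on a cart in front of the work surface, level with it; the furniture and walls round the work are solid. World frame = base frame: x ahead of the robot, y to its left, z up, the work surface at z = 0. Lengths are in m, angles in rad, forces in N, time in s.
With the tool pointing down it reaches from about 0.375 to 0.9 m from the base axis. Payload 3.1 kg.
Tool frame: the origin (TCP) lies at the very end of the fingers, on their centre line; the grasp point (between the pads) lies 19 mm behind it (manip.hold_point_z is the distance from the TCP to the grasp point, in m); y points along the fingers, z is the direction in which the jaws open and shut, and the axes are right-handed (so a half turn about y gives the same grasp; the last joint's range is limited). The gripper opens to 85 mm and grips with 20 to 120 N. Pads are 22 mm wide; open, the fingers measure 114 mm over their backs; the gripper's body (76 mm by 85 mm) begins 54 mm behind the grasp point. The pads swing forward as they close: fully open they stand 13 mm farther back than shut.
Start: joints at [-1.369, 0.527, 1.433, -0, 1.181, -0.178], TCP at [0.232, -0.58, 0.231] pointing down, gripper open.
Joint ranges: [-3.08, 3.08], [-0.75, 2.2], [0.22, 2.44], [-1.43, 4.57], [0, 2.65], [-2.85, 2.85]. Speed limits (rad/s): [2.79, 2.79, 3.14, 3.14, 3.14, 3.14].

INTERFACE

Orientations are given as a unit quaternion [x, y, z, w].
In Python, from station import manip, eyes, workorder gives the robot as it stands. The module is installed in compiled form; this text tells all that it offers.
- The arm moves only by the shell command python3 -m jog 'ROWS' [OPENING] [FORCE]. ROWS is JSON, a list of rows, each a list of 2 entries, a list of its own where there are three numbers: the shift along the tool's x, y, z in cm, then the turn about the tool's y in rad. A call has 1 to 20 rows; each row is the pose to reach, as a shift and turn from the pose commanded when the call began, along the tool's axes at that moment; what a row does not reach only later rows make up. A row lasts 1/12 s, in which the tool goes at most 41.7 mm and 7.16 degrees, less where a joint would pass 70% of its speed; a pose out of reach is approached as far as the arm can. A call with a gripper value outside its range is refused whole. OPENING is the finger opening in cm, from 0 to 8.54, set as the call begins (- or left out, the last holds). The fingers move at their own pace and stop on an object; FORCE is the grip in N (left out, the last holds). Time passes only in rows, so rows that repeat a pose let the fingers close. It gives the time, the measured TCP pose, the force and the opening at its end, in the units of the state.
- manip.sense(): the state, without advancing time (a new reading comes with each control period).
- eyes.snapshot(name): name is "scene" or "top" or "wrist"; returns a dict with "frame" (420x560x3 uint8, red, green, blue), "vfov" (degrees; the focal length in pixels is half the picture's height over the tangent of half this angle, whatever the lens; pixels are square), "cx", "cy" (the principal point, pixels), "rvec" (rotation vector, rad) and "tvec" (3), from world to camera coordinates, as OpenCV has them. Camera axes: x right, y down, z forward; pixel columns grow to the right and rows downward; lengths in m; the calibration is good to about 2 mm. The wrist camera is an equidistant fisheye: a pixel r from the principal point sees the ray r / f radians off the axis. A picture is of the moment at which its call begins. There is no depth.
- workorder.sign_off(): hands the job in, once; it reports no verdict.
The state is a dict: "t": time; "q": joint angles; "qd": joint speeds; "tau": joint torques, N m; "tcp_pos": TCP position; "tool_rot": TCP orientation; "force": force on the tool from outside, world axes, zero at the start; "ft_torque": the same for the moment, N m; "finger_gap": opening from 0.0 (shut) to 1.0 (fully open).
Only numpy, scipy, OpenCV 4.12 (cv2) and the standard library are available. Lean on these libraries where they do the work, as an engineer would, in place of code of your own. Each camera call takes 0.05 s, during which the arm holds its last target. There are 200 camera calls.

TASK

A tub of filler sits in the pan of the small beam scale, whose beam is locked by the arrest lever in front. Swing the lever right over to free the beam and let it come to rest to see how far it leans, swing the lever fully back to lock it, then slide the weight along the locked beam until the beam, when freed again, comes to rest level with its pointer between the two pins. Never touch the beam, its weight or pan while the beam is free; finish with the beam locked again, the lever fully back, and the other things where they stood.

Things in the scene. Friction and masses are not known exactly. Their poses are not given: they have to be found in the camera images.
- balance: beam scale, grey base 150x200 mm fixed to the bench. Origin on the bench below the beam's pivot (150 mm up); x to the back, away from the lever, y along the beam towards the sliding weight, z up. Beam: steel bar 12 mm wide, 16 mm high, y -164 to +171, top face z = 158 mm when level. A column behind the pivot (x 21 to 43, y within 17 mm) reaches z = 173 mm. Lever in front at x = -78 mm.
- load (a point): centre of the white tub (72 mm across, 68 high) fixed in the pan; pan (94 mm across) and bow are rigid with the beam, bow top level with the beam. It hangs 120 mm from the pivot at balance y = -120 mm. The tub's weight differs from run to run.
- pointer_tip (a point): lower end of the thin pointer that is rigid with the beam and hangs 112 mm down from the pivot, at balance x = -24 mm, in front of a small plate with two thin pins, 11 mm apart between centres, 46 mm above the bench. The beam is level when the pointer hangs midway between the pins.
- beam_part (a joint): beam tilt, rad, about balance x: 0 level, positive with the tub low and the weight's side high, stops at +-0.26. Free, it leans in proportion: each 10 mm that the weight stands too near the pivot gives about +0.033 rad, too far out -0.033. It settles in about 2 s. Locked, it is held level by two lifting pins below it.
- lever_part (a joint): swing of the arrest lever, rad, about balance x: 0 locked (leans 34 degrees to balance +y), 1.2 free (leans 34 degrees to -y), a stop at each end. The beam is quite free above 1.0 and properly locked below 0.12. The lever stays where it is left; pushing its knob takes 2 to 5 N along balance y.
- poise_part (a joint): place of the sliding weight on the beam, m: 0 at its inner stop (centre 45 mm from the pivot), 0.10 at the outer stop; grows away from the pivot (balance +y). It stays where it is left and takes about 3 N to slide. The right place differs from run to run.
- lever_knob (a point): centre of the round black knob, 22 mm across, on the end of the arrest lever (a 9 mm rod), 110 mm from its hub, which is at x = -78, y = 50, z = 45 mm in the balance's frame. The knob goes from y = 112 (locked) to -12 mm (free), z = 136 mm at both ends, 155 midway. Push knob or upper rod sideways; between its plane and the beam are only pointer and bow (x = -47, y = -120).
- poise_knob (a point): centre of the upright round grip, 20 mm across, 22 mm high, on top of the sliding weight, a dark steel block 34 mm (x) by 28 mm (along the beam) by 36 mm high that rides on the beam. The grip's centre is 47 mm above the beam's mid-height (z = 197 mm when level); the block reaches from 52 to 16 mm below that centre. Slide it by pushing block or grip along the beam.
- tape: roll of masking tape, 98 mm across, 25 mm high, lying; a bystander, origin at the centre of its underside
- sander: cork sanding block, 58x105x34 mm; a bystander, origin at the centre of its underside
- wax_jar: black jar, 68 mm across, 86 mm high; a bystander, origin at the centre of its underside
- star: flat wooden star, 84 mm across, 12 mm thick; a bystander, origin at the centre of its underside
- glue: glue bottle with a pointed nozzle, 48 mm across, 154 mm high; a bystander, origin at the centre of its underside

How it is judged:
On the way, in this order (a step that is already met when the one before it is completed fails the run):
1. the beam is freed as found (lever beyond 1.0) and comes to rest leaning by more than 0.045 rad (value of joint lever_part above 1 rad and value of joint beam_part above 0.045 rad and velocity of joint beam_part between -0.06 and 0.06 rad/s), for 0.3 s.
2. the beam is locked again: lever below 0.12, beam level within 0.04 rad (value of joint lever_part below 0.12 rad and value of joint beam_part between -0.04 and 0.04 rad), for 0.2 s.
3. freed again, the beam comes to rest level within 0.04 rad (value of joint lever_part above 1 rad and value of joint beam_part between -0.04 and 0.04 rad and velocity of joint beam_part between -0.06 and 0.06 rad/s), for 0.5 s.
At the end, for the whole second after the job is handed in: The beam is locked: the lever is back below 0.12 rad, the beam level within 0.04 rad and still. Before that it has stood level within 0.04 rad while free, the weight having been slid out from its inner end to between 0.015 and 0.09 m (all of step 2 and velocity of joint beam_part between -0.06 and 0.06 rad/s and value of joint poise_part between 0.015 and 0.09 m); the robot touches nothing.
It fails at once if the beam, its weight, pan or tub is touched while the beam is free (lever beyond 0.3 rad) (value of joint lever_part above 0.3 rad and contact force between any of the fingers, the arm and beam_part above 0.3 N).
It fails at once if one of the other things is shifted by more than 30 mm (distance of any of tape, sander, wax_jar, star, glue from where it was at the start of the episode above 0.03 m).
It also fails if it takes over 72 s, if anything falls off the work surface, if the arm or the gripper's body presses on something with over 40 N, if the wrist force passes 120 N, or if a joint passes its speed limit or range.

## Working session

There is one attempt and no reset: what is moved stays moved. The work goes in short steps, Python scripts to look and compute and a shell command to move; the robot and the scene stay as the last step left them, time stands still between calls to the robot, and variables do not carry over. Pictures are saved under pics/ and viewed, about 8 in all and at most 12, crops included, and the job is handed in when it is done.

```bash
mkdir -p pics
python3 - <<'E'
from station import manip, eyes
import cv2, numpy as np
s=manip.sense(); print({k:np.round(v,3) for k,v in s.items()}, manip.hold_point_z)
for n in("scene","top"):
    d=eyes.snapshot(n); cv2.imwrite(f"pics/{n}0.png",d["frame"][:,:,::-1]); np.save(f"{n}0.npy",d,allow_pickle=True)
    print(n,d["vfov"],d["cx"],d["cy"],d["rvec"],d["tvec"])
E
```

```text
{'t': np.float64(0.0), 'q': array([-1.369,  0.528,  1.434,  0.   ,  1.181, -0.178]), 'qd': array([ 0.001,  0.   ,  0.001,  0.   ,  0.   , -0.001]), 'tau': array([ 2.0000e-03, -4.4235e+01, -1.7803e+01, -0.0000e+00,  8.0000e-03,
        0.0000e+00]), 'tcp_pos': array([ 0.232, -0.58 ,  0.23 ]), 'tool_rot': array([-0.133,  0.695, -0.694,  0.133]), 'force': array([ 0.025, -0.648,  0.436]), 'ft_torque': array([-0.032,  0.009,  0.037]), 'finger_gap': np.float64(1.002)} 0.0187
scene 42.43327603884785 285.45100699585066 210.51545514075804 [ 1.95507131 -0.77208956  0.45788282] [-0.34436262  0.29328445  1.54893321]
top 53.70408434245982 284.41981165053835 209.52662065737334 [ 2.21780675 -2.16891377  0.04620213] [0.02994677 0.50517776 1.25923851]
```

View pics/scene0.png

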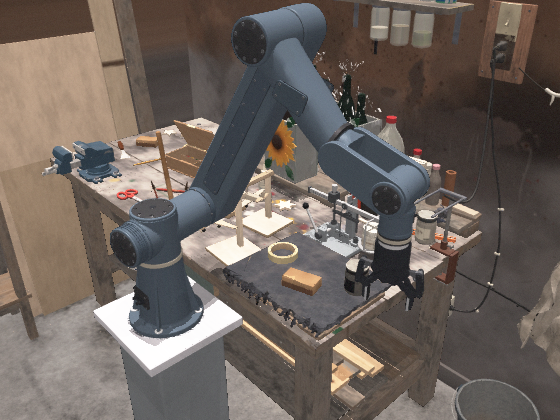

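View pics/top0.png

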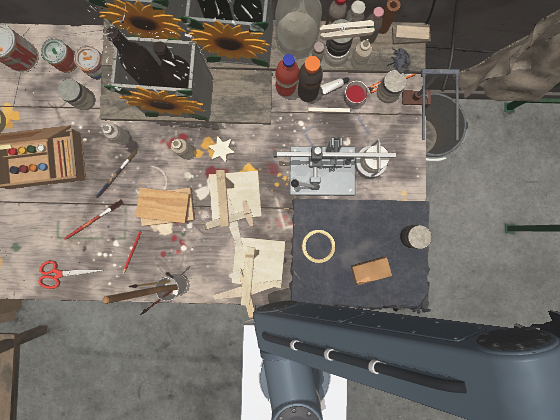

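The top view shows the scale at about (325,165), with the tub on the right (world −y) and the lever in front. I'll enlarge that area next.

Run:
```python
import cv2
a=cv2.imread("pics/top0.png")[125:205,265:405]; b=cv2.imread("pics/scene0.png")[170:270,295:395]
a=cv2.resize(a,None,fx=5.6,fy=5.6,interpolation=cv2.INTER_CUBIC)
cv2.imwrite("pics/c1.png",a)
cv2.imwrite("pics/c2.png",cv2.resize(b,None,fx=6,fy=6,interpolation=cv2.INTER_CUBIC))
```

```text
(no output)
```

View pics/c1.png

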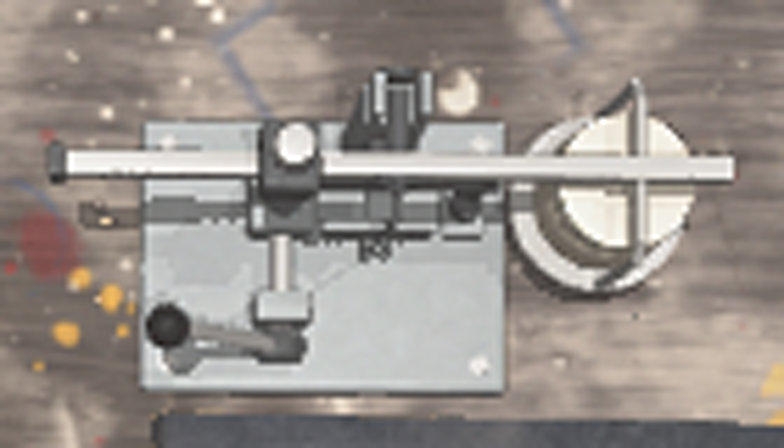

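View pics/c2.png

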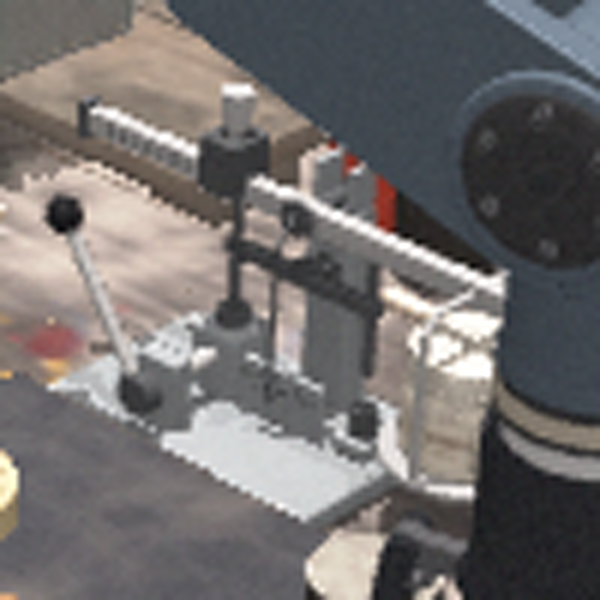

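```bash
cat > h.py <<'E'
import numpy as np, cv2
from scipy.spatial.transform import Rotation as R
def ray(d,u,v):
    Rm=R.from_rotvec(d["rvec"]).as_matrix(); f=210/np.tan(np.radians(d["vfov"]/2))
    x=(u-d["cx"])/f; y=(v-d["cy"])/f; c=np.array([x,y,1.])
    return -Rm.T@np.array(d["tvec"]), Rm.T@c
def onz(d,u,v,z):
    o,r=ray(d,u,v); return o+r*(z-o[2])/r[2]
def tri(a,b):
    (o1,r1),(o2,r2)=a,b; A=np.c_[r1,-r2]; s=np.linalg.lstsq(A,o2-o1,rcond=None)[0]
    return o1+s[0]*r1,o2+s[1]*r2
def proj(d,p):
    f=210/np.tan(np.radians(d["vfov"]/2)); c=R.from_rotvec(d["rvec"]).apply(p)+d["tvec"]
    return c[:2]/c[2]*f+[d["cx"],d["cy"]]
E
python3 - <<'E'
from h import *
np.set_printoptions(precision=4,suppress=True)
T=np.load("top0.npy",allow_pickle=True).item();S=np.load("scene0.npy",allow_pickle=True).item()
t=lambda u,v:(265+(u+.5)/5.6-.5,125+(v+.5)/5.6-.5); s=lambda u,v:(295+(u+.5)/6-.5,170+(v+.5)/6-.5)
L=onz(T,*t(50,162),.158);Rr=onz(T,*t(735,167),.158)
print("beam",L,Rr,np.linalg.norm(L-Rr))
ex=(L-Rr)/np.linalg.norm(L-Rr); o=Rr+ex*.164; yaw=np.arctan2(-ex[0],ex[1]); print("origin",o,"yaw",yaw)
k=onz(T,*t(168,326),.136); print("knob",k,tri(ray(T,*t(168,326)),ray(S,*s(66,214))))
g=onz(T,*t(296,143),.208); print("grip",g,tri(ray(T,*t(296,143)),ray(S,*s(238,90))))
M=R.from_euler("z",yaw)
for p in(k,g): print("in bal",M.inv().apply(p-o))
print("base corners",[onz(T,*t(*c),.0) for c in((142,388),(503,388),(143,125),(503,125))])
for n,(u,v) in dict(tape=(319,246),sander=(372,270),jar=(416,237),star=(221,148),bottle=(180,147)).items(): print(n,onz(T,u,v,0.03)[:2])
E
```

```text
beam [0.6498 0.0734 0.158 ] [ 0.6545 -0.2603  0.158 ] 0.33372575209370847
origin [ 0.6522 -0.0963  0.158 ] yaw 0.013955645583701128
knob [0.5732 0.0138 0.136 ] (array([0.5734, 0.0137, 0.135 ]), array([0.5759, 0.0114, 0.1353]))
grip [ 0.652  -0.0429  0.208 ] (array([ 0.6522, -0.043 ,  0.2067]), array([ 0.6539, -0.0446,  0.2071]))
in bal [-0.0774  0.1112 -0.022 ]
in bal [0.0005 0.0534 0.05  ]
base corners [array([0.554 , 0.0252, 0.    ]), array([ 0.5583, -0.1744,  0.    ]), array([0.7008, 0.0279, 0.    ]), array([ 0.7051, -0.1723,  0.    ])]
tape [ 0.396  -0.0654]
sander [ 0.3279 -0.2255]
jar [ 0.4296 -0.3565]
star [0.687  0.2386]
bottle [0.6874 0.3638]
```

```bash
cat >> h.py <<'E'
def togo(target,yaw_z=None):
    """shift in tool axes (cm) to world target, and turn about tool y to bring tool z onto world heading"""
    from station import manip
    s=manip.sense(); M=R.from_quat(s["tool_rot"]).as_matrix()
    print("t %.2f tcp"%s["t"],np.round(s["tcp_pos"],4),"F",np.round(s["force"],1),"gap",round(float(s["finger_gap"]),3))
    print("shift cm",np.round(M.T@(np.array(target)-s["tcp_pos"])*100,2)); print(np.round(M.T,3))
    if yaw_z is not None:
        a=np.array([np.cos(yaw_z),np.sin(yaw_z),0]); v=M.T@a; print("turn",np.arctan2(v[0],v[2]))
E
python3 -c "
from h import *
import math
togo([.42,-.35,.231],math.pi/2+.014);togo([.57,.0115,.231],-math.pi/2+.014)"
```

```text
t 0.10 tcp [ 0.2316 -0.5798  0.2304] F [-0.2  0.6 -0.6] gap 0.997
shift cm [-2.602e+01 -2.000e-02 -1.436e+01]
[[-0.929 -0.371 -0.   ]
 [-0.     0.002 -1.   ]
 [ 0.371 -0.929 -0.002]]
turn -2.7757905791856388
t 0.10 tcp [ 0.2316 -0.5798  0.2304] F [-0.2  0.6 -0.6] gap 0.997
shift cm [-5.335e+01  4.000e-02 -4.237e+01]
[[-0.929 -0.371 -0.   ]
 [-0.     0.002 -1.   ]
 [ 0.371 -0.929 -0.002]]
turn 0.36580207440415435
```

```bash
python3 -m jog '[[[-13.5,0,-10.6],0.1],[[-27,0,-21],0.2],[[-40,0,-31.5],0.3],[[-53.35,0,-42.4],0.366],[[-53.35,0,-42.4],0.366],[[-53.35,0,-42.4],0.366],[[-53.35,0,-42.4],0.366],[[-53.35,0,-42.4],0.366],[[-53.35,0,-42.4],0.366],[[-53.35,0,-42.4],0.366],[[-53.35,0,-42.4],0.366],[[-53.35,0,-42.4],0.366],[[-53.35,0,-42.4],0.366],[[-53.35,0,-42.4],0.366],[[-53.35,0,-42.4],0.366],[[-53.35,0,-42.4],0.366],[[-53.35,0,-42.4],0.366],[[-53.35,0,-42.4],0.366],[[-53.35,0,-42.4],0.366],[[-53.35,0,-42.4],0.366]]' 5.0
python3 -c "
from h import *
import math
togo([.571,.0115,.12],-math.pi/2+.014)
from station import eyes
d=eyes.snapshot('wrist');cv2.imwrite('pics/w1.png',d['frame'][:,:,::-1])
d=eyes.snapshot('scene');cv2.imwrite('pics/s1.png',cv2.resize(d['frame'][130:270,260:440,::-1],None,fx=4,fy=4))"
```

```text
t: 1.77
tcp_pos: [0.5692, 0.0105, 0.2309]
tool_rot: [0.005, -0.707, 0.707, -0.004]
force: [-0.2, 0.1, 0.7]
finger_gap: 0.583
t 1.77 tcp [0.5692 0.0105 0.2309] F [-0.2  0.1  0.7] gap 0.583
shift cm [-0.2  11.08 -0.1 ]
[[-1.    -0.014  0.002]
 [-0.002 -0.    -1.   ]
 [ 0.014 -1.     0.   ]]
turn -0.0004498084480973598
```

View pics/w1.png

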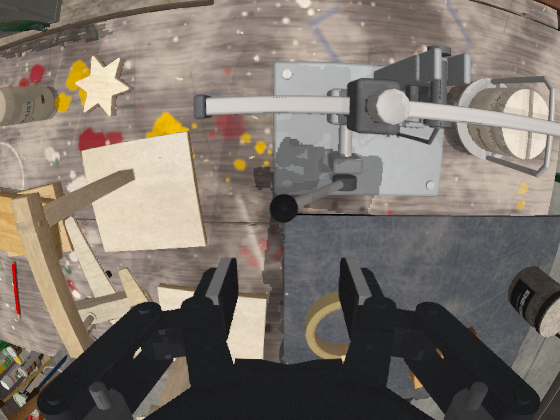

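The knob is at (284,208), midway between the fingers (222 and 355). I'll descend around it.

```bash
python3 -m jog '[[[-0.2,3,-0.1],0],[[-0.2,6,-0.1],0],[[-0.2,9,-0.1],0],[[-0.2,11.1,-0.1],0],[[-0.2,11.1,-0.1],0],[[-0.2,11.1,-0.1],0]]'
```

```text
t: 2.37
tcp_pos: [0.571, 0.0111, 0.1196]
tool_rot: [-0.005, 0.707, -0.707, 0.003]
force: [0.6, 0.1, 0.6]
finger_gap: 0.589
```

```bash
python3 -m jog '[[[0,0,1],0],[[0,0,2],0],[[0,0,3],0],[[0,0,4],0],[[0,0,5],0],[[0,0,6],0],[[0,0,7],0],[[0,0,8],0],[[0,0,9],0],[[0,0,10],0],[[0,0,11],0],[[0,0,12],0],[[0,0,12.6],0],[[0,0,12.6],0]]'
```

```text
t: 3.53
tcp_pos: [0.5739, -0.1157, 0.1202]
tool_rot: [0.004, -0.707, 0.707, -0.005]
force: [0.0, 0.5, 0.1]
finger_gap: 0.585
```

```bash
python3 -m jog '[[[0,0,0.2],0],[[0,0,0.4],0],[[0,0,0.5],0],[[0,0,0.5],0]]'
python3 -c "
from h import *
from station import eyes
d=eyes.snapshot('wrist');np.save('w2.npy',d,allow_pickle=True);cv2.imwrite('pics/w2.png',d['frame'][:,:,::-1])"
```

```text
t: 3.87
tcp_pos: [0.5738, -0.1186, 0.1203]
tool_rot: [-0.005, 0.707, -0.707, 0.005]
force: [-0.4, 2.2, 0.4]
finger_gap: 0.585
```

View pics/w2.png

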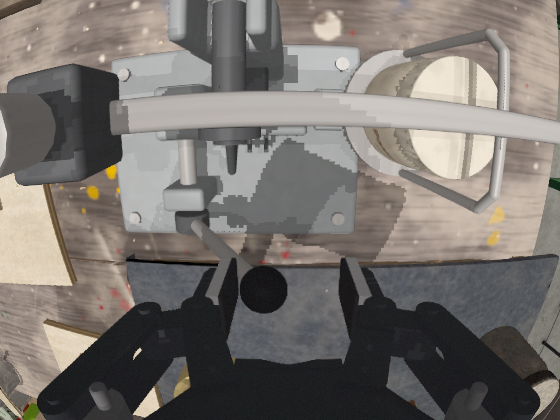

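```bash
python3 -m jog '[[[0,0,0.2],0],[[0,0,0.3],0],[[0,0,0.3],0],[[0,0,0],0],[[0,0,-1.2],0],[[0,0,-1.2],0],[[0,0,-1.2],0],[[0,0,-1.2],0],[[0,0,-1.2],0],[[0,0,-1.2],0],[[0,0,-1.2],0],[[0,0,-1.2],0],[[0,0,-1.2],0],[[0,0,-1.2],0],[[0,0,-1.2],0],[[0,0,-1.2],0],[[0,0,-1.2],0],[[0,0,-1.2],0],[[0,0,-1.2],0],[[0,0,-1.2],0]]'
python3 -c "
from h import *
from station import eyes
for n in('wrist','scene','top'):
  d=eyes.snapshot(n);np.save(n+'3.npy',d,allow_pickle=True)
  if n=='wrist': W=cv2.resize(d['frame'][90:290,160:360,::-1],(600,600),interpolation=2)
  if n=='scene': b=cv2.resize(d['frame'][170:270,295:395,::-1],(600,600),interpolation=2)
  if n=='top': c=cv2.resize(d['frame'][125:205,265:405,::-1],None,fx=5,fy=5,interpolation=2)
W=cv2.resize(W,(400,400));b=cv2.resize(b,(400,400));c=c[:200] 
cv2.imwrite('pics/m3.png',np.vstack([np.hstack([W,b]),np.hstack([c,np.zeros((200,100,3),np.uint8)])]))"
```

```text
t: 5.58
tcp_pos: [0.5736, -0.1068, 0.1203]
tool_rot: [-0.005, 0.707, -0.707, 0.005]
force: [-0.3, 0.2, -0.1]
finger_gap: 0.586
```

View pics/m3.png

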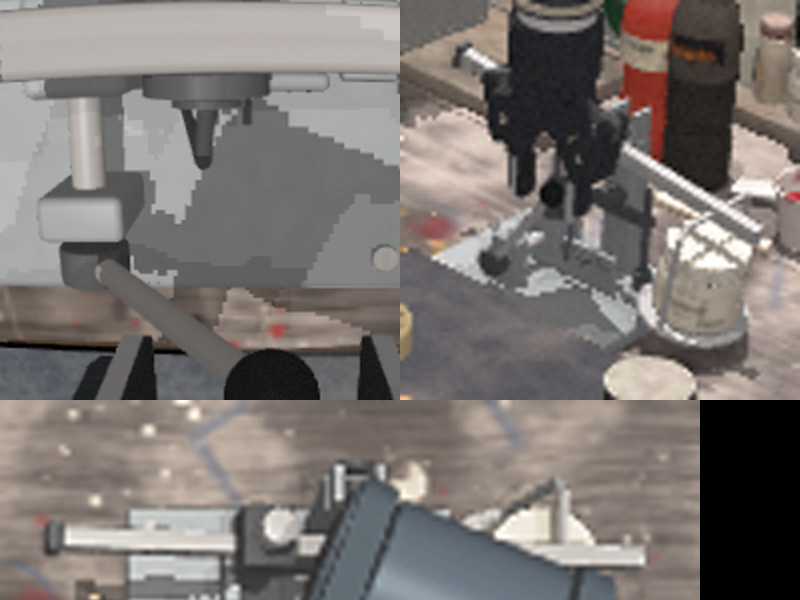

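```bash
cat >> h.py <<'E'
def wray(d,u,v):
    Rm=R.from_rotvec(d["rvec"]).as_matrix(); f=210/np.tan(np.radians(d["vfov"]/2))
    p=np.array([u-d["cx"],v-d["cy"]]); r=np.hypot(*p); th=r/f
    return -Rm.T@np.array(d["tvec"]), Rm.T@np.r_[p/r*np.sin(th),np.cos(th)]
O=np.array([.652,-.0963,0]);B=R.from_euler("z",.014)
def bal(p): return B.inv().apply(p-O)
def wplane_x(d,u,v,xb):
    o,r=wray(d,u,v); o=bal(o); r=B.inv().apply(r); return o+r*(xb-o[0])/r[0]
E
python3 - <<'E'
from h import *
np.set_printoptions(precision=4,suppress=True)
L=lambda n:np.load(n+"3.npy",allow_pickle=True).item()
T,S,W=L("top"),L("scene"),L("wrist")
T0=np.load("top0.npy",allow_pickle=True).item();S0=np.load("scene0.npy",allow_pickle=True).item()
l=np.mean(tri(ray(T,265+52/5-.4,125+137/5-.4),ray(S,295+63/4-.4,170+55/4-.4)),0)
r=np.mean(tri(ray(T,265+646/5-.4,125+156/5-.4),ray(S,295+368/4-.4,170+235/4-.4)),0)
print(bal(l),bal(r),"tilt",np.arctan2(l[2]-r[2],l[1]-r[1]))
l0=np.mean(tri(ray(T0,265+57/5.6-.4,125+162/5.6-.4),ray(S0,295+88/6-.4,170+118/6-.4)),0);print("level ref",bal(l0))
for n,uv in dict(tip=(262,172.5),pinR=(160+247/2,90+120/2)).items(): print(n,wplane_x(W,*uv,-.024))
k=wplane_x(W,160+271/2,90+392/2,-.078);print("knob",k,"lever",np.arctan2(.05-k[1],k[2]-.045)+np.radians(34))
E
```

```text
[0.0029 0.1641 0.1725] [ 0.0039 -0.1684  0.1288] tilt 0.13055431815763718
level ref [0.0022 0.1663 0.1489]
tip [-0.024  -0.0001  0.1491]
pinR [-0.024  -0.007   0.0857]
knob [-0.078  -0.0127  0.1367] lever 1.1927825668794014
```

Run:
```python
from h import *
np.set_printoptions(precision=1,suppress=True)
S=np.load("scene3.npy",allow_pickle=True).item();S0=np.load("scene0.npy",allow_pickle=True).item()
def pt(y,z,th,x=-.006):
    c,s=np.cos(th),np.sin(th) # positive: +y side rises
    return O+B.apply([x,y*c-z*s,.15+y*s+z*c])
for th in(0,.1,.12,.14,.16,.18): print(th,"cap",proj(S,pt(.168,.008,th)),"right top/bottom",proj(S,pt(-.164,.008,th)),proj(S,pt(-.164,-.008,th)),"tip",proj(S,pt(0,-.112,th,-.024)))
A=np.hstack([S0["frame"][175:215,300:320],S["frame"][170:210,300:320],S["frame"][205:245,368:408]])[:,:,::-1]
A=cv2.resize(A,None,fx=10,fy=10,interpolation=0);cv2.imwrite("pics/z.png",A)
```

```text
0 cap [307.2 187.5] right top/bottom [383.4 221.2] [383.  225.6] tip [338.3 236.4]
0.1 cap [307.7 183.4] right top/bottom [382.9 225.7] [382.1 229.9] tip [335.9 235. ]
0.12 cap [307.8 182.6] right top/bottom [382.8 226.6] [381.9 230.7] tip [335.4 234.7]
0.14 cap [307.9 181.8] right top/bottom [382.6 227.4] [381.6 231.5] tip [334.9 234.4]
0.16 cap [308.1 181. ] right top/bottom [382.5 228.3] [381.4 232.3] tip [334.4 234.1]
0.18 cap [308.3 180.2] right top/bottom [382.3 229.1] [381.1 233.1] tip [333.9 233.7]
```

View pics/z.png

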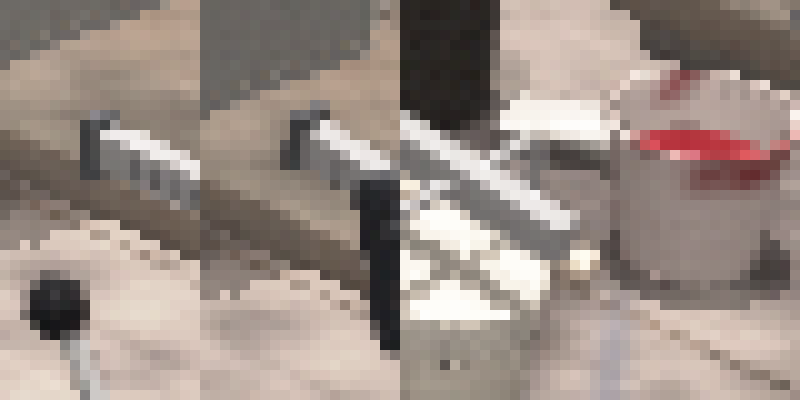

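Freed, the beam leans about +0.14 rad: the cap rose 6 px, and the right end is consistent with that. The lever is at about 1.19. The weight needs to go about 42 mm outwards, so I'll lock the beam.

```bash
python3 -m jog '[[[0,0,-1],0],[[0,0,-2],0],[[0,0,-3],0],[[0,0,-4],0],[[0,0,-5],0],[[0,0,-6],0],[[0,0,-7],0],[[0,0,-8],0],[[0,0,-9],0],[[0,0,-10],0],[[0,0,-11],0],[[0,0,-12],0],[[0,0,-12.7],0],[[0,0,-13.1],0],[[0,0,-13.4],0],[[0,0,-13.4],0]]'
python3 -c "
from h import *
from station import eyes
togo([.571,.012,.23],-1.5708+.014)
d=eyes.snapshot('wrist');np.save('w4.npy',d,allow_pickle=True)
g=cv2.cvtColor(d['frame'],7)[180:330,225:355]
c,_=cv2.findContours((g<30).astype(np.uint8)*255,0,2)
print([(cv2.minEnclosingCircle(x)) for x in c if cv2.contourArea(x)>300])
cv2.imwrite('pics/w4.png',d['frame'][:,:,::-1])"
```

```text
t: 7.07
tcp_pos: [0.5718, 0.0267, 0.1204]
tool_rot: [0.005, -0.706, 0.708, -0.005]
force: [-1.4, -4.8, -0.5]
finger_gap: 0.583
t 7.07 tcp [0.5718 0.0267 0.1204] F [-1.4 -4.8 -0.5] gap 0.583
shift cm [  0.1  -10.95   1.49]
[[-1.    -0.015  0.   ]
 [-0.    -0.002 -1.   ]
 [ 0.015 -1.     0.002]]
turn 0.0011490867590651637
[((102.5, 115.5), 40.35477828979492), ((5.5, 114.0), 35.28820037841797)]
```

```bash
python3 -m jog '[[[0,0,0.6],0],[[0,0,1.4],0],[[0,-4,1.4],0],[[0,-8,1.4],0],[[0,-11,1.4],0],[[0,-14,1.4],0],[[-2,-14,3],0],[[-5,-14,5],0],[[-7.9,-14,7],0],[[-7.9,-14,7],0],[[-7.9,-14,7],0],[[-7.9,-14,7],0]]'
python3 -c "
from h import *
from station import eyes
togo([.652,-.043,.192],-1.5708+.014)
d=eyes.snapshot('wrist');cv2.imwrite('pics/w5.png',d['frame'][:,:,::-1])"
```

```text
t: 8.12
tcp_pos: [0.6508, -0.0417, 0.2595]
tool_rot: [-0.005, 0.708, -0.707, 0.004]
force: [0.1, 0.4, -0.0]
finger_gap: 0.586
t 8.12 tcp [ 0.6508 -0.0417  0.2595] F [ 0.1  0.4 -0. ] gap 0.586
shift cm [-0.14  6.75  0.14]
[[-1.    -0.013  0.002]
 [-0.002  0.002 -1.   ]
 [ 0.013 -1.    -0.002]]
turn -0.0011019117243491652
```

View pics/w5.png

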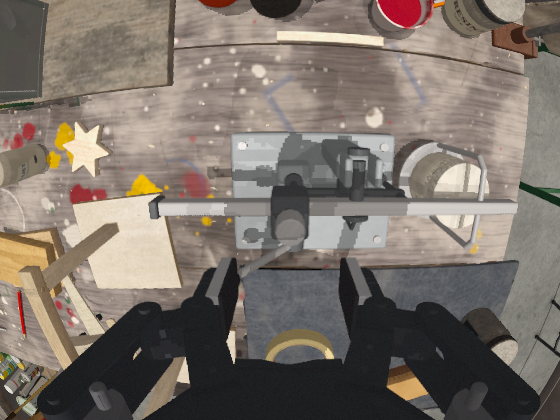

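```bash
python3 -m jog '[[[-0.14,3,0.14],0],[[-0.14,6,0.14],0],[[-0.14,6.75,0.14],0],[[-0.14,6.75,0.14],0],[[-0.14,6.75,-0.8],0],[[-0.14,6.75,-1.3],0],[[-0.14,6.75,-1.8],0],[[-0.14,6.75,-2.3],0],[[-0.14,6.75,-2.8],0],[[-0.14,6.75,-3.3],0],[[-0.14,6.75,-3.8],0],[[-0.14,6.75,-4.3],0],[[-0.14,6.75,-4.8],0],[[-0.14,6.75,-5.3],0],[[-0.14,6.75,-5.6],0],[[-0.14,6.75,-5.6],0],[[-0.14,6.75,-5.6],0]]'
python3 -m jog '[[[0,0,0.8],0],[[0,0,1.4],0],[[0,-4,1.4],0],[[0,-8,1.4],0],[[0,-8,1.4],0],[[0,-8,1.4],0]]'
python3 -c "
from h import *
from station import eyes
togo([.571,.0115,.27],-1.5708+.014)
d=eyes.snapshot('wrist');np.save('w6.npy',d,allow_pickle=True);cv2.imwrite('pics/w6.png',d['frame'][:,:,::-1])"
```

```text
t: 9.58
tcp_pos: [0.6516, 0.0152, 0.1925]
tool_rot: [-0.006, 0.708, -0.707, 0.004]
force: [-0.3, -0.3, 0.4]
finger_gap: 0.587
t: 10.08
tcp_pos: [0.654, -0.0005, 0.2759]
tool_rot: [0.002, -0.707, 0.707, -0.007]
force: [-0.2, 0.2, -0.1]
finger_gap: 0.585
t 10.08 tcp [ 6.540e-01 -5.000e-04  2.759e-01] F [-0.2  0.2 -0.1] gap 0.585
shift cm [ 8.29  0.54 -1.31]
[[-1.    -0.013 -0.006]
 [ 0.006 -0.    -1.   ]
 [ 0.013 -1.     0.   ]]
turn -0.001088916336124139
```

View pics/w6.png

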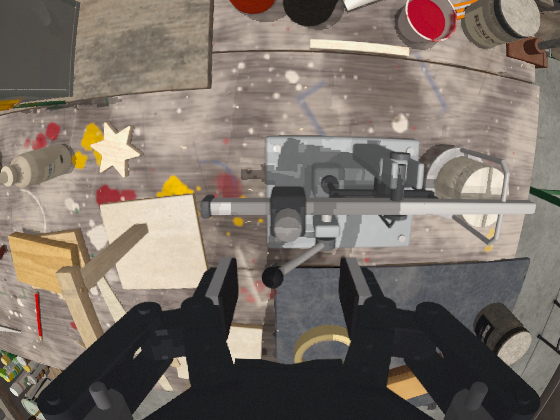

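```bash
python3 - <<'E'
from h import *
d=np.load("w6.npy",allow_pickle=True).item()
for n,u,v,z in(("grip top",288,217,.208),("knob",273,277,.136),("cap",205,206,.158)):
    o,r=wray(d,u,v); print(n,bal(o+r*(z-o[2])/r[2]))
E
python3 -m jog '[[[3,0,-0.4],0],[[6,0,-0.9],0],[[8.3,0,-1.3],0],[[8.3,0,-1.3],0],[[8.3,0,-1.3],0]]'
python3 -c "
from h import *
togo([.571,.0115,.12],-1.5708+.014)"
```

```text
grip top [0.00804015 0.0957564  0.208     ]
knob [-0.07924264  0.11071833  0.136     ]
cap [0.00108728 0.1668166  0.158     ]
t: 10.55
tcp_pos: [0.5672, 0.0125, 0.2713]
tool_rot: [-0.006, 0.707, -0.707, 0.003]
force: [-0.2, -0.3, -0.1]
finger_gap: 0.585
t 10.55 tcp [0.5672 0.0125 0.2713] F [-0.2 -0.3 -0.1] gap 0.585
shift cm [-0.44 15.13  0.12]
[[-1.    -0.014  0.004]
 [-0.004  0.001 -1.   ]
 [ 0.014 -1.    -0.001]]
turn -0.0003711960991750667
```

Grip centre is 95.8 mm from the pivot, so the weight moved 42 mm (poise about 0.051). I'll go down over the knob and free the beam.

```bash
python3 -m jog '[[[-0.2,4,0],0],[[-0.4,8,0.1],0],[[-0.4,12,0.1],0],[[-0.4,15.1,0.1],0],[[-0.4,15.1,0.1],0],[[-0.4,15.1,0.1],0]]'
python3 -m jog '[[[0,0,1],0],[[0,0,2],0],[[0,0,3],0],[[0,0,4],0],[[0,0,5],0],[[0,0,6],0],[[0,0,7],0],[[0,0,8],0],[[0,0,9],0],[[0,0,10],0],[[0,0,11],0],[[0,0,12],0],[[0,0,12.7],0],[[0,0,13.2],0],[[0,0,13.4],0],[[0,0,13.4],0]]'
python3 -m jog '[[[0,0,-0.4],0],[[0,0,-1.2],0],[[0,0,-1.2],0],[[0,0,-1.2],0],[[0,0,-1.2],0],[[0,0,-1.2],0],[[0,0,-1.2],0],[[0,0,-1.2],0],[[0,0,-1.2],0],[[0,0,-1.2],0],[[0,0,-1.2],0],[[0,0,-1.2],0],[[0,0,-1.2],0],[[0,0,-1.2],0],[[0,0,-1.2],0],[[0,0,-1.2],0],[[0,0,-1.2],0],[[0,0,-1.2],0],[[0,0,-1.2],0],[[0,0,-1.2],0]]'
python3 -m jog '[[[0,0,0],0],[[0,0,0],0],[[0,0,0],0],[[0,0,0],0],[[0,0,0],0],[[0,0,0],0],[[0,0,0],0],[[0,0,0],0],[[0,0,0],0],[[0,0,0],0],[[0,0,0],0],[[0,0,0],0]]'
python3 - <<'E'
from h import *
from station import eyes
S=eyes.snapshot('scene');W=eyes.snapshot('wrist');np.save('scene7.npy',S,allow_pickle=True);np.save('w7.npy',W,allow_pickle=True)
S0=np.load("scene3.npy",allow_pickle=True).item()
f=lambda a,k:cv2.resize(a[:,:,::-1],None,fx=k,fy=k,interpolation=0)
A=np.hstack([f(S["frame"][175:215,300:320],10),f(S["frame"][205:245,368:408],10)])
A=np.hstack([A[:,:600],np.zeros((400,200,3),np.uint8)]); 
A[:, 600:]=f(S["frame"][205:245,325:345],10)
cv2.imwrite("pics/z7.png",np.vstack([A,cv2.resize(W["frame"][90:290,80:480,::-1],(400,200)).repeat(1,1) if 0 else np.hstack([cv2.resize(W["frame"][90:290,80:480,::-1],(400,200)),np.zeros((200,400,3),np.uint8)])]))
E
```

```text
t: 11.05
tcp_pos: [0.5727, 0.0111, 0.1196]
tool_rot: [-0.006, 0.707, -0.707, 0.003]
force: [-0.2, -0.9, 0.9]
finger_gap: 0.588
t: 12.38
tcp_pos: [0.5752, -0.1229, 0.1217]
tool_rot: [-0.005, 0.707, -0.707, 0.005]
force: [-1.1, 2.1, 0.1]
finger_gap: 0.586
t: 14.05
tcp_pos: [0.5751, -0.1108, 0.1218]
tool_rot: [-0.005, 0.707, -0.707, 0.005]
force: [0.5, 0.2, -0.2]
finger_gap: 0.587
t: 15.05
tcp_pos: [0.5751, -0.1108, 0.1218]
tool_rot: [-0.005, 0.707, -0.707, 0.005]
force: [-0.3, -0.2, -0.0]
finger_gap: 0.589
```

View pics/z7.png

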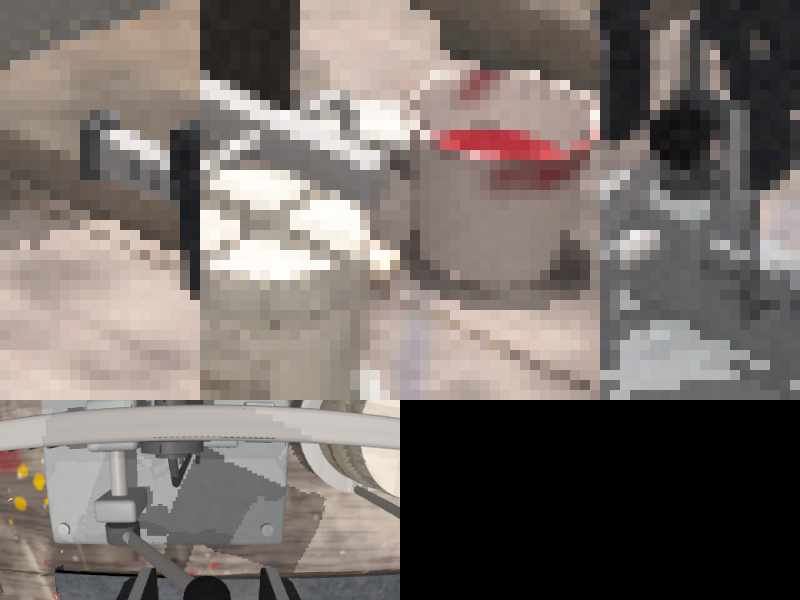

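The cap sits at rows 186–193, the same as when locked, and the right end is at row 221, where the level prediction puts it. I'll put a sub-pixel number on that before locking.

Run:
```python
from h import *
from station import eyes
S7=np.load("scene7.npy",allow_pickle=True).item();S0=np.load("scene0.npy",allow_pickle=True).item();S3=np.load("scene3.npy",allow_pickle=True).item();S8=eyes.snapshot("scene")
up=lambda a:cv2.resize(cv2.cvtColor(a["frame"],7),None,fx=8,fy=8,interpolation=2)
t=up(S0)[184*8:196*8,307*8:316*8]
for n,s in(("tilted",S3),("now-",S7),("now",S8)):
    r=cv2.matchTemplate(up(s)[170*8:210*8,300*8:320*8],t,5);_,m,_,l=cv2.minMaxLoc(r)
    dy=l[1]/8+170-184; print(n,round(m,3),"dx",l[0]/8+300-307,"dy",dy,"tilt~",-dy/40.5)
```

```text
tilted 0.77 dx 0.5 dy -5.125 tilt~ 0.12654320987654322
now- 0.955 dx 0.0 dy 0.25 tilt~ -0.006172839506172839
now 0.957 dx 0.0 dy 0.25 tilt~ -0.006172839506172839
```

Tilt is about −0.006 rad and steady. I'll lock the beam, back off and rise clear.

```bash
python3 -m jog '[[[0,0,-1],0],[[0,0,-2],0],[[0,0,-3],0],[[0,0,-4],0],[[0,0,-5],0],[[0,0,-6],0],[[0,0,-7],0],[[0,0,-8],0],[[0,0,-9],0],[[0,0,-10],0],[[0,0,-11],0],[[0,0,-12],0],[[0,0,-12.7],0],[[0,0,-13.3],0],[[0,0,-13.8],0],[[0,0,-13.8],0]]'
python3 -m jog '[[[0,0,0.6],0],[[0,0,1.5],0],[[0,-4,1.5],0],[[0,-8,1.5],0],[[0,-12,1.5],0],[[0,-15,1.5],0],[[0,-15,1.5],0],[[0,-15,1.5],0],[[0,-15,1.5],0]]'
python3 - <<'E'
from h import *
from station import eyes
S=eyes.snapshot('scene');W=eyes.snapshot('wrist');T=eyes.snapshot("top");togo([0.57,0,.3])
cv2.imwrite("pics/f.png",np.vstack([np.hstack([W["frame"][100:330,150:550],cv2.resize(S["frame"][160:260,295:395],(230,230))]),np.hstack([T["frame"][100:320,160:560],np.zeros((220,230,3),np.uint8)])])[:,:,::-1]); np.save('w9.npy',W,allow_pickle=True)
E
```

```text
t: 16.53
tcp_pos: [0.5732, 0.0276, 0.122]
tool_rot: [0.005, -0.707, 0.707, -0.005]
force: [-0.1, -2.0, 1.6]
finger_gap: 0.586
t: 17.28
tcp_pos: [0.5726, 0.0117, 0.2712]
tool_rot: [-0.005, 0.707, -0.707, 0.004]
force: [-0.7, -0.2, -1.2]
finger_gap: 0.586
t 17.43 tcp [0.5723 0.0121 0.2699] F [ 0.2 -0.4 -0.3] gap 0.587
shift cm [ 0.25 -3.01  1.2 ]
[[-1.    -0.013  0.004]
 [-0.004  0.001 -1.   ]
 [ 0.013 -1.    -0.001]]
```

View pics/f.png

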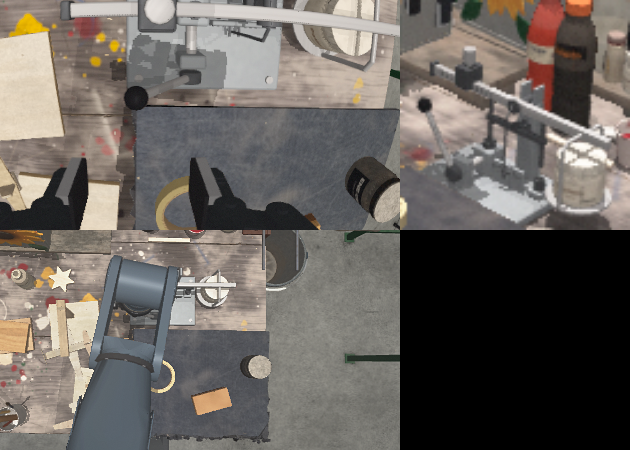

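The lever leans fully to +y (knob at wrist pixel 286,197), the beam is level, and the bystanders haven't moved. One last number on the lever, then I'll hand in.

Run:
```python
from h import *
from station import workorder
k=wplane_x(np.load("w9.npy",allow_pickle=True).item(),286,197,-.078);o,r=wray(np.load("w9.npy",allow_pickle=True).item(),286,197);p=bal(o+r*(.136-o[2])/r[2]);print(k,p,"lever",np.arctan2(.05-p[1],.091)+np.radians(34))
if p[1]>.105: print(workorder.sign_off())
```

```text
[-0.078       0.11115602  0.13824156] [-0.07863071  0.11117171  0.136     ] lever 0.0015769273957764174
the job is handed in; nothing more can be done
None
```

The job is handed in: the beam came to rest level when freed the second time, and it is now locked with the lever fully back. No verdict was reported.

- **First release:** I pushed the lever right over (about 1.19 rad) and the beam settled leaning about +0.13 to +0.14 rad, tub low. I then locked it again.
- **Weight:** With the beam locked, I slid the weight about 42 mm outwards, which puts it at about 0.051 m on its scale.
- **Second release:** The beam came to rest at about −0.006 rad, the same in two pictures.
- **Final state:** The lever measured about 0.00 rad and the beam looked level. The gripper was clear of everything, and the tape, sander, jar and star looked unmoved by eye, as did the bottle I took for the glue. The clock read about 17.4 s.

**Checks that failed or disagreed:**
- **Pointer:** I never measured it against its pins. What I took for its tip in the wrist view was part of the pivot, so the tilts come from the beam's ends in the scene and top cameras.
- **First lean:** Separate estimates ranged from about 0.13 to 0.18 rad. The second release settled which correction was right.

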